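# Put the balance weights back in their block in order of size

## Task

The balance check is finished: put the four brass weights back into their wooden weight block, each standing upright on the felt of the well made for its size, so that they stand in a row from the smallest to the largest. Lower each one in rather than dropping it, do not let one fall over, and leave the petri dish and the small beaker that stand among them where they are.

Things in the scene. Friction and masses are not known exactly. Their poses are not given: they have to be found in the camera images.
- weight_500: the largest of four plain brass knob weights (500 g): upright round body 44 mm across and 36 mm high, on it a neck and a round knob 21 mm across, 58 mm high in all. Stands loose on the worktop. Origin: centre of its underside; z up along its axis.
- weight_200: the second largest of four plain brass knob weights (200 g): upright round body 33 mm across and 26 mm high, on it a neck and a round knob 16 mm across, 43 mm high in all. Stands loose on the worktop. Origin: centre of its underside; z up along its axis.
- weight_100: the second smallest of four plain brass knob weights (100 g): upright round body 26 mm across and 21 mm high, on it a neck and a round knob 13 mm across, 34 mm high in all. Stands loose on the worktop. Origin: centre of its underside; z up along its axis.
- weight_50: the smallest of four plain brass knob weights (50 g): upright round body 20 mm across and 17 mm high, on it a neck and a round knob 10 mm across, 27 mm high in all. Stands loose on the worktop. Origin: centre of its underside; z up along its axis.
- well_500: felt disc (dark green, 2 mm thick) in the largest of the wooden weight block's four round wells: well 60 mm across, its rim (the block's top) 5 mm above the felt. Origin: underside centre of the felt, 15 mm above the worktop. x: level, across the row; y: along the row towards the largest well; z up. The fixed wooden block is 90 x 270 x 22 mm; its wells lie in one row, in order of size.
- well_200: felt disc (dark green, 2 mm thick) in the second largest of the wooden weight block's four round wells: well 49 mm across, its rim (the block's top) 5 mm above the felt. Origin: underside centre of the felt, 15 mm above the worktop. x: level, across the row; y: along the row towards the largest well; z up. Centres of neighbouring wells are 56 to 72 mm apart.
- well_100: felt disc (dark green, 2 mm thick) in the second smallest of the wooden weight block's four round wells: well 42 mm across, its rim (the block's top) 5 mm above the felt. Origin: underside centre of the felt, 15 mm above the worktop. x: level, across the row; y: along the row towards the largest well; z up.
- well_50: felt disc (dark green, 2 mm thick) in the smallest of the wooden weight block's four round wells: well 36 mm across, its rim (the block's top) 5 mm above the felt. Origin: underside centre of the felt, 15 mm above the worktop. x: level, across the row; y: along the row towards the largest well; z up. Block top: 22 mm above the worktop.
- petri_dish: round glass petri dish with lid, 61 mm across, 15 mm high, with pale yellow filling, standing among the weights; to be left alone. Origin: centre of its underside.
- small_beaker: small clear glass beaker, 45 mm across, 56 mm high, standing among the weights; to be left alone. Origin: centre of its underside.
Mind the look-alikes: they are no part of the job. What is shaped like the weight_100 but purple or turquoise is not meant.

How it is judged (in metres and radians):
At the end, for the whole second after the job is handed in: Every weight stands on the felt of its own well: its centre within 10 mm of the well's, its underside down on the felt (at most 3 mm above it), upright within 0.08 rad, at rest and released; the petri dish and the beaker are within 30 mm of where they stood (horizontal distance between weight_500 and well_500 below 0.01 m and z of weight_500 in the frame of well_500 below 0.005 m and angle between each of weight_500, weight_200, weight_100, weight_50's own z axis and vertical below 0.08 rad and linear speed of each of weight_500, weight_200, weight_100, weight_50 below 0.02 m/s and contact force between each of weight_500, weight_200, weight_100, weight_50 and the fingers below 0.2 N and horizontal distance between weight_200 and well_200 below 0.01 m and z of weight_200 in the frame of well_200 below 0.005 m and horizontal distance between weight_100 and well_100 below 0.01 m and z of weight_100 in the frame of well_100 below 0.005 m and horizontal distance between weight_50 and well_50 below 0.01 m and z of weight_50 in the frame of well_50 below 0.005 m and distance of each of petri_dish, small_beaker from where it was at the start of the episode below 0.03 m); the robot touches nothing.
It fails at once if a weight is tipped over (angle between any of weight_500, weight_200, weight_100, weight_50's own z axis and vertical above 0.7 rad).
It fails at once if the petri dish or the beaker is pushed more than 30 mm away or tipped (distance of any of petri_dish, small_beaker from where it was at the start of the episode above 0.03 m or angle between any of petri_dish, small_beaker's own z axis and vertical above 0.5 rad).
It fails at once if a weight is dropped into its well (let go about 13 mm or more above it) ((horizontal distance between weight_500 and well_500 below 0.05 m and contact force between weight_500 and the fingers below 0.1 N and linear speed of weight_500 above 0.5 m/s) or (horizontal distance between weight_200 and well_200 below 0.05 m and contact force between weight_200 and the fingers below 0.1 N and linear speed of weight_200 above 0.5 m/s) or (horizontal distance between weight_100 and well_100 below 0.05 m and contact force between weight_100 and the fingers below 0.1 N and linear speed of weight_100 above 0.5 m/s) or (horizontal distance between weight_50 and well_50 below 0.05 m and contact force between weight_50 and the fingers below 0.1 N and linear speed of weight_50 above 0.5 m/s)).
It also fails if it takes over 96 s, if anything falls off the work surface, if the arm or the gripper's body presses on something with over 40 N, if the wrist force passes 120 N, or if a joint passes its speed limit or range.

## Robot

A 6-joint arm with a two-finger parallel gripper is mounted at the origin on a cart in front of the work surface, level with it; the furniture and walls round the work are solid. World frame = base frame: x ahead of the robot, y to its left, z up, the work surface at z = 0. Lengths are in mm, angles in rad, forces in N, time in s.
With the tool pointing down it reaches from about 250 to 775 mm from the base axis. Payload 4 kg.
Tool frame: the origin (TCP) lies on the centre line of the jaws, within the pads' length; the fingertips stand 14 mm ahead of it and the grasp point (between the pads) lies 5 mm behind it; z points along the fingers, y is the line along which they close (so a half turn about z gives the same grasp; the last joint's range is limited). The gripper opens to 85 mm and grips with 20 to 120 N. Pads are 22 mm wide; open, the fingers measure 114 mm over their backs; the gripper's body (76 mm by 85 mm) begins 54 mm behind the grasp point. The pads swing forward as they close: fully open they stand 13 mm farther back than shut.
Start: joints at [1.016, 0.087, 1.371, -0, 1.684, -0.103], TCP at [240.132, 494.826, 245.341] pointing down, gripper open.
Joint ranges: [-3.1, 3.1], [-0.76, 2.03], [0.27, 2.55], [-1.08, 4.22], [0.17, 2.65], [-2.57, 2.57]. Speed limits (rad/s): [2.79, 2.79, 3.14, 3.14, 3.14, 3.14].

## Interface

Orientations are given as a unit quaternion [x, y, z, w].
In Python, from rig import env gives the robot as it stands.
- The arm moves only by the shell command python3 -m handwheel [OPENING], which reads ROWS from standard input. ROWS is a JSON list of rows, 1 to 8 of them, each written [[dx, dy, dz], turn]: dx, dy, dz in mm, then a turn about the tool's z in rad; each row is the pose to reach, as a shift and turn from the pose commanded when the command began, along the tool's axes at that moment; what a row does not reach only later rows make up. A row lasts 1/12 s, in which the tool goes at most 41.7 mm and 0.125 rad, less where a joint would pass 70% of its speed; a pose out of reach is approached as far as the arm can. OPENING is the finger opening in mm, set as the command begins (- or left out keeps the last). The fingers move at their own pace and stop on an object; the grip force is fixed at half the most. Time passes only in rows, so rows that do not move let the fingers close. It prints the time, the measured TCP pose, the force, the opening and the grip force at its end. Input that does not fit is refused with a message, and nothing moves.
- env.state(): the state, without advancing time (a new reading comes with each control period).
- env.camera(name): name is "scene" or "top"; returns a dict with "color" (384x512x3 uint8, blue, green, red), "depth" (384x512 float32, mm along the optical axis (not along the pixel's ray), 0 where there is no reading), "K" (3x3 intrinsics, pixels), "R" (3x3) and "t" (3): a world point X has camera coordinates R X + t. Camera axes: x right, y down, z forward; pixel columns grow to the right and rows downward; lengths in mm; the calibration is good to about 2 mm. A picture is of the moment at which its call begins.
- env.close_job(): hands the job in; it is judged then, once.
The state is a dict: "clock": time; "joints": joint angles; "qvel": joint speeds; "effort": joint torques, N m; "tcp_pos": TCP position; "orientation": TCP orientation; "ft_force": force on the tool from outside, world axes, zero at the start; "torque": the same for the moment, N m; "finger_gap": finger opening in mm; "gripper_force": force on a finger pad.
Only numpy, scipy, OpenCV 4.12 (cv2) and the standard library are available. Lean on these libraries where they do the work, as an engineer would, in place of code of your own. Each camera call takes 0.05 s, during which the arm holds its last target. There are 200 camera calls.

## Working session

There is one attempt and no reset: what is moved stays moved. The work goes in short steps, Python scripts to look and compute and a shell command to move; the robot and the scene stay as the last step left them, time stands still between calls to the robot, and variables do not carry over. Pictures are saved under pics/ and viewed, at most 14 in all, crops included, and the job is handed in when it is done.

```bash
mkdir -p pics; ls; python3 - <<'E'
from rig import env
import cv2,numpy as np
s=env.state();print(s)
for n in("top","scene"):
    c=env.camera(n);cv2.imwrite(f"pics/{n}0.png",c["color"]);np.savez(f"{n}0.npz",**c);print(n,c["K"],c["R"],c["t"])
E
```

```text
pics
{'clock': 0.0, 'joints': array([ 1.01591493e+00,  8.79809148e-02,  1.37227661e+00,  4.81164532e-06,
        1.68357718e+00, -1.03119511e-01]), 'qvel': array([-0.00099693,  0.00050488,  0.00043158,  0.00119871, -0.00074365,
       -0.00149828]), 'effort': array([-9.14553875e-04, -3.51864874e+01, -3.13272250e+01, -1.52326834e-04,
        1.07309464e-02,  1.86357971e-05]), 'tcp_pos': array([239.87025665, 494.42160659, 244.11357251]), 'orientation': array([ 2.23964611e-01,  9.74596633e-01, -1.06012898e-03, -3.64463313e-04]), 'ft_force': array([0.04389625, 0.38869206, 0.42826015]), 'torque': array([ 0.00643683, -0.03223671,  0.00211284]), 'gripper_force': 0.0, 'finger_gap': 85.32796248376732}
top [[402.28456098   0.         257.59633823]
 [  0.         402.28456098 181.4898141 ]
 [  0.           0.           1.        ]] [[ 0.00550343 -0.99972721  0.02269842]
 [-0.99846776 -0.00674353 -0.05492416]
 [ 0.05506224 -0.02236137 -0.9982325 ]] [ 19.46362389 554.25884276 899.99778079]
scene [[406.81711018   0.         250.00262201]
 [  0.         406.81711018 191.17884414]
 [  0.           0.           1.        ]] [[ 0.90842319 -0.41787553 -0.01213928]
 [-0.31840072 -0.67277361 -0.66782981]
 [ 0.27090275  0.61053724 -0.74421501]] [-464.29317126  240.25593928  740.08259632]
```

View pics/top0.png

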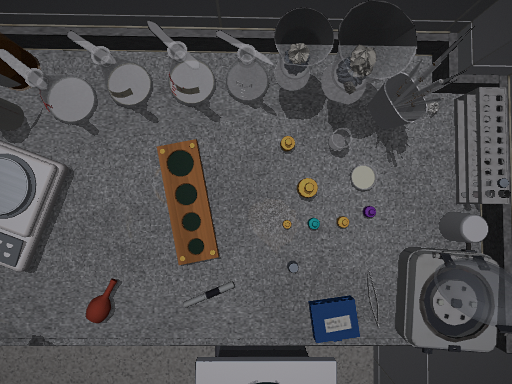

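View pics/scene0.png

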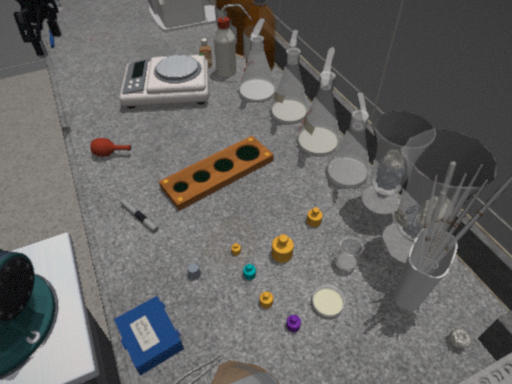

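Top view: 200 g at (288,143), 500 g at (308,187), 50 g at (287,224) and 100 g at (343,222). Beaker at (340,140), petri dish at (363,178). Wells from largest to smallest: (180,163), (186,194), (191,222), (196,246).
Things that could be mistaken for a target: turquoise (314,224), purple (370,212), a grey slug (293,267), and brass dots on the block corners. I choose the plain brass ones by size.

```bash
cat > h.py <<'E'
import cv2,numpy as np
def ray(c,uv,z):
    K,R,t=c["K"],c["R"],c["t"]
    d=R.T@np.linalg.inv(K)@np.array([uv[0],uv[1],1.]); o=-R.T@t
    return o+d*(z-o[2])/d[2]
def proj(c,X):
    p=c["K"]@(c["R"]@np.array(X,float)+c["t"]); return p[:2]/p[2]
def blobs(c,lo,hi,amin=15):
    h=cv2.cvtColor(c["color"],cv2.COLOR_BGR2HSV); m=cv2.inRange(h,lo,hi)
    n,l,s,cen=cv2.connectedComponentsWithStats(m)
    return [(s[i,4],cen[i],s[i,:4],l==i) for i in range(1,n) if s[i,4]>=amin]
def cloud(c,m):
    v,u=np.nonzero(m&(c["depth"]>0)); d=c["depth"][v,u]
    P=(np.linalg.inv(c["K"])@np.stack([u,v,np.ones_like(u)]))*d
    return (c["R"].T@(P-c["t"][:,None])).T
BR=((15,120,90),(32,255,255))
E
python3 - <<'E'
from h import *
T=np.load("top0.npz");S=np.load("scene0.npz")
for n,c in(("top",T),("scene",S)):
    for a,cen,b,m in blobs(c,*BR):
        P=cloud(c,m); 
        print(n,a,cen.round(1),b, "zmax",np.percentile(P[:,2],97).round(1), "med",np.median(P,0).round(1),"mid",((P[:,:2].max(0)+P[:,:2].min(0))/2).round(1), "ext",np.ptp(P[:,:2],0).round(1))
# felts
for n,c in(("top",T),("scene",S)):
    h=cv2.cvtColor(c["color"],cv2.COLOR_BGR2HSV)
    for a,cen,b,m in blobs(c,(60,60,10),(95,255,70),60):
        (e,ax,_)=cv2.fitEllipse(cv2.findContours(m.astype('u1'),0,2)[0][0])
        w=ray(c,e,17); print(n,"felt",a,cen.round(1),np.round(ax,1),w.round(1),ray(c,e,22).round(1))
v=cv2.resize(T["color"][120:280,150:390],None,fx=3.3,fy=3.3,interpolation=2);cv2.imwrite("pics/crop.png",v)
E
```

```text
top 141 [287.4 142.4] [281 136  14  14] zmax 45.8 med [640.8 -42.9  28.4] mid [642.4 -44. ] ext [30.1 29.7]
top 23 [191.8 145. ] [190 143   5   5] zmax 26.9 med [635.  171.5  24.1] mid [634.9 171.6] ext [9.6 9.1]
top 23 [162.  150.8] [160 149   5   5] zmax 27.2 med [620.8 238.3  25. ] mid [620.8 238.5] ext [9.3 9.5]
top 271 [307.6 187.1] [298 178  20  19] zmax 60.0 med [541.2 -86.5  38.3] mid [541.5 -88. ] ext [40.3 42.5]
top 91 [343.1 221.7] [338 217  11  11] zmax 36.4 med [ 464.2 -169.4   23.2] mid [ 463.6 -170.1] ext [22.5 23.1]
top 57 [286.6 224. ] [283 220   8   9] zmax 28.7 med [458.7 -43.   19.3] mid [458.3 -42.7] ext [18.1 16.4]
top 26 [212.5 252. ] [210 250   6   5] zmax 27.8 med [396.1 122.4  25.1] mid [395.8 122.4] ext [ 9.1 11.4]
top 24 [182.1 258.2] [180 256   6   5] zmax 26.4 med [382.4 189.8  24.5] mid [382.3 189. ] ext [ 9.2 11.1]
scene 25 [250.5 139.4] [248 137   7   6] zmax 23.5 med [622.7 236.9  22. ] mid [621.  236.7] ext [13.3 20.3]
scene 26 [266.4 153.5] [264 151   6   6] zmax 23.4 med [635.6 171.8  21.7] mid [635.  172.8] ext [14.3 16.4]
scene 37 [165.1 181.5] 
[... 811 characters left out ...]
1.1 221.2] [16.4 17. ] [463.1 171.9  17. ] [463.3 171.2  22. ]
top felt 171 [195.7 245.9] [13.6 14.4] [408.4 160.9  17. ] [409.  160.2  22. ]
scene felt 65 [138.5  68.7] [ 6.7 14.1] [447.9 698.5  17. ] [446.8 689.9  22. ]
scene felt 181 [247.  152.8] [11.1 19.6] [595.4 200.3  17. ] [593.3 195.3  22. ]
scene felt 127 [223.1 164.9] [ 9.3 15.6] [525.3 186.1  17. ] [523.6 181.3  22. ]
scene felt 97 [201.1 176. ] [ 7.9 14.2] [463.7 173.7  17. ] [462.5 168.9  22. ]
scene felt 70 [180.2 186.7] [ 6.7 11.4] [408.7 162.3  17. ] [407.9 157.6  22. ]
scene felt 115 [ 12.7 258.1] [27.4 30.8] [46.7 92.3 17. ] [48.6 88.1 22. ]
scene felt 2006 [ 21.2 334.4] [39.3 95.8] [ 54.1 -42.7  17. ] [ 55.9 -45.9  22. ]
```

View pics/crop.png

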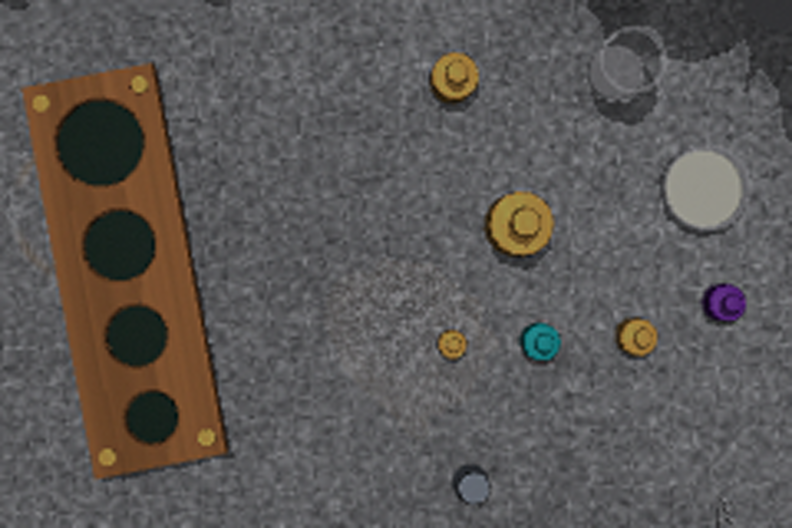

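The crop confirms the four brass ones in descending size; turquoise, purple and grey are left alone. The well spacings come out at 72, 63 and 56 mm, which agrees with the description.

```bash
python3 - <<'E'
from h import *
T=np.load("top0.npz");S=np.load("scene0.npz")
W={"500":((307.6,187.1),(282.3,247.8),36,58,44),"200":((287.4,142.4),(314.8,216.5),26,43,33),"100":((343.1,221.7),(266,299.3),21,34,26),"50":((286.6,224),(235.6,248.5),17,27,20)}
B={round(b[1][0]):b for b in blobs(T,*BR)}
for k,(a,s,h,H,D) in W.items():
    m=[b for b in blobs(T,*BR) if abs(b[1]-a).sum()<1][0]
    (u,v),r=cv2.minEnclosingCircle(cv2.findContours(m[3].astype('u1'),0,2)[0][0])
    w=ray(T,(u,v),h*.9); w2=ray(T,a,h*.9); ws=ray(S,s,H*.5)
    print(k,w.round(1),w2.round(1),"scene",ws.round(1),"dia",round((2*r+1)*(900-h)/402,1),D)
E
echo '[[[0, 0, 0], -0.12], [[0, 0, 0], -0.24], [[0, 0, 0], -0.36], [[0, 0, 0], -0.452], [[0, 0, 0], -0.452]]' | python3 -m handwheel 85
```

```text
500 [541.1 -88.4  32.4] [541.4 -88.6  32.4] scene [538.9 -93.7  29. ] dia 43.1 44
200 [643.1 -44.   23.4] [643.  -44.1  23.4] scene [641.5 -48.2  21.5] dia 32.1 33
100 [ 464.2 -171.3   18.9] [ 464.1 -171.1   18.9] scene [ 463.6 -174.1   17. ] dia 25.9 26
50 [458.2 -43.6  15.3] [458.2 -43.4  15.3] scene [457.9 -46.   13.5] dia 20.7 20
clock: 0.52
tcp_pos: [240.0, 494.6, 244.6]
orientation: [-0.001, 1.0, -0.001, -0.0]
ft_force: [-0.4, 0.0, 0.2]
finger_gap: 85.0
gripper_force: 0.0
```

```bash
echo '[[[-18, -36, 0], 0], [[-37, -72, 0], 0], [[-56, -108, 0], 0], [[-75, -145, 0], 0], [[-94, -182, 0], 0], [[-113, -219, 0], 0], [[-132, -256, 0], 0], [[-151, -292, 0], 0]]' | python3 -m handwheel
echo '[[[-19, -36, 0], 0], [[-38, -72, 0], 0], [[-56, -108, 0], 0], [[-75, -145, 0], 0], [[-94, -182, 0], 0], [[-113, -219, 0], 0], [[-132, -256, 0], 0], [[-150, -291, 0], 0]]' | python3 -m handwheel
echo '[[[0, 0, 30], 0], [[0, 0, 70], 0], [[0, 0, 110], 0], [[0, 0, 130], 0], [[0, 0, 130], 0]]' | python3 -m handwheel
python3 - <<'E'
from rig import env
from h import *
for n in("top","scene"):
    c=env.camera(n);cv2.imwrite(f"pics/{n}1.png",c["color"][60:360,100:500])
E
```

```text
clock: 1.18
tcp_pos: [391.4, 200.9, 245.2]
orientation: [0.001, 1.0, 0.0, 0.0]
ft_force: [1.4, 0.4, -0.5]
finger_gap: 85.2
gripper_force: 0.0
clock: 1.85
tcp_pos: [541.7, -90.4, 244.9]
orientation: [0.002, 1.0, 0.0, -0.0]
ft_force: [1.0, 0.7, -0.5]
finger_gap: 85.0
gripper_force: 0.0
clock: 2.27
tcp_pos: [536.8, -87.1, 108.0]
orientation: [0.001, 1.0, 0.002, -0.007]
ft_force: [-0.8, -0.7, -0.5]
finger_gap: 84.5
gripper_force: 0.0
```

View pics/scene1.png

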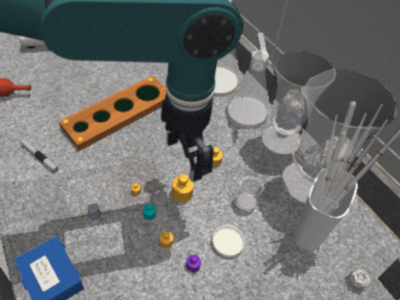

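The gripper hangs over the 500 g weight, shown at (182,187) in the crop. Nothing else is in the way.

```bash
echo '[[[0, 0, 0], 0], [[0, 0, 30], 0], [[0, 0, 60], 0], [[0, 0, 82], 0], [[0, 0, 92], 0], [[0, 0, 92], 0], [[0, 0, 92], 0]]' | python3 -m handwheel 75
echo '[[[0, 0, 0], 0], [[0, 0, 0], 0], [[0, 0, 0], 0], [[0, 0, 0], 0], [[0, 0, 0], 0], [[0, 0, 0], 0]]' | python3 -m handwheel 30
```

```text
clock: 2.95
tcp_pos: [542.7, -88.4, 25.2]
orientation: [-0.0, 1.0, -0.0, 0.002]
ft_force: [0.3, 0.0, 1.3]
finger_gap: 75.2
gripper_force: 0.0
clock: 3.45
tcp_pos: [543.0, -88.9, 26.0]
orientation: [-0.0, 1.0, -0.001, 0.002]
ft_force: [-0.6, -0.5, 6.8]
finger_gap: 41.7
gripper_force: 61.9
```

```bash
echo '[[[0, 0, -8], 0], [[0, 0, -25], 0], [[0, 0, -50], 0], [[0, 0, -70], 0], [[0, 0, -70], 0]]' | python3 -m handwheel
python3 - <<'E'
from rig import env
from h import *
c=env.camera("scene");cv2.imwrite("pics/s2.png",cv2.resize(c["color"][150:330,180:380],None,fx=3,fy=3))
E
```

```text
clock: 3.87
tcp_pos: [543.6, -88.6, 97.7]
orientation: [-0.0, 1.0, -0.001, 0.004]
ft_force: [1.1, -0.1, -2.5]
finger_gap: 42.0
gripper_force: 62.0
```

View pics/s2.png

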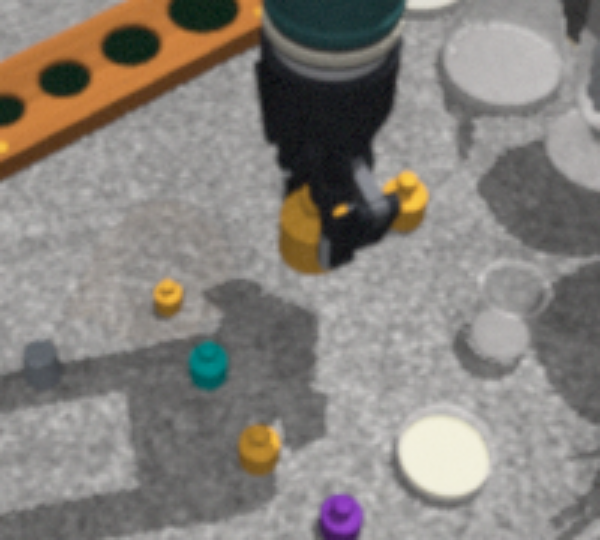

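The 500 g weight is held upright in the jaws, at (310,230) in the crop. Next I carry it to its well and look before lowering.

```bash
echo '[[[-4, 20, 0], 0], [[-11, 55, 0], 0], [[-18, 93, 0], 0], [[-25, 132, 0], 0], [[-33, 171, 0], 0], [[-40, 210, 0], 0], [[-47, 248, 0], 0], [[-52, 275, 0], 0]]' | python3 -m handwheel
echo '[[[-2, 12, 0], 0], [[-2, 12, 10], 0], [[-2, 12, 25], 0], [[-2, 12, 38], 0], [[-2, 12, 40], 0], [[-2, 12, 40], 0]]' | python3 -m handwheel
python3 - <<'E'
from rig import env
from h import *
for n in("top","scene"):
    c=env.camera(n)
    u,v=map(int,proj(c,(595,199,30)))
    cv2.imwrite(f"pics/{n}3.png",cv2.resize(c["color"][max(0,v-50):v+50,max(0,u-60):u+60],None,fx=4,fy=4))
E
```

```text
clock: 4.58
tcp_pos: [591.4, 190.3, 89.9]
orientation: [-0.001, 1.0, 0.0, -0.003]
ft_force: [0.0, -1.1, -4.7]
finger_gap: 41.6
gripper_force: 62.1
clock: 5.08
tcp_pos: [593.0, 197.3, 49.8]
orientation: [0.001, 1.0, -0.001, -0.003]
ft_force: [0.2, 0.2, -3.9]
finger_gap: 41.8
gripper_force: 62.2
```

View pics/scene3.png

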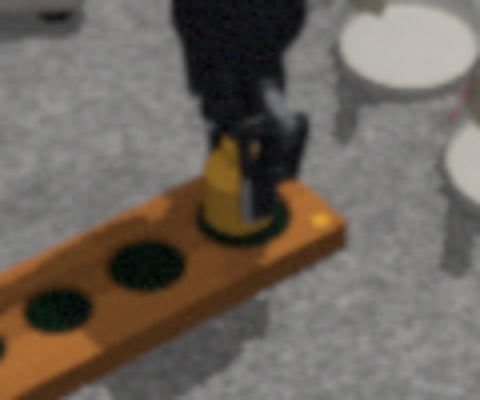

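The weight hangs over the largest well, about 7 mm above the felt. I lower it slowly.

```bash
echo '[[[0, 0, 2], 0], [[0, 0, 4], 0], [[0, 0, 5], 0], [[0, 0, 6], 0], [[0, 0, 7], 0], [[0, 0, 7], 0], [[0, 0, 7], 0]]' | python3 -m handwheel
```

```text
clock: 5.77
tcp_pos: [595.1, 199.0, 46.3]
orientation: [-0.0, 1.0, 0.0, -0.0]
ft_force: [0.4, -0.2, -5.6]
finger_gap: 41.8
gripper_force: 62.2
```

```bash
echo '[[[0, 0, 1], 0], [[0, 0, 2], 0], [[0, 0, 3], 0], [[0, 0, 4], 0], [[0, 0, 4], 0], [[0, 0, 4], 0]]' | python3 -m handwheel
```

```text
clock: 6.27
tcp_pos: [595.2, 199.0, 43.1]
orientation: [-0.0, 1.0, 0.0, 0.0]
ft_force: [-1.7, -0.5, 0.1]
finger_gap: 41.9
gripper_force: 62.7
```

```bash
echo '[[[0, 0, 0], 0], [[0, 0, 0], 0], [[0, 0, 0], 0], [[0, 0, 0], 0]]' | python3 -m handwheel 60
echo '[[[0, 0, -10], 0], [[0, 0, -40], 0], [[0, 0, -80], 0], [[0, 0, -90], 0], [[0, 0, -90], 0], [[0, 0, -90], 0]]' | python3 -m handwheel
```

```text
clock: 6.6
tcp_pos: [595.8, 199.0, 43.0]
orientation: [-0.0, 1.0, 0.0, 0.001]
ft_force: [-0.1, -0.2, -1.0]
finger_gap: 59.8
gripper_force: 0.0
clock: 7.1
tcp_pos: [596.1, 199.1, 134.3]
orientation: [-0.0, 1.0, 0.0, 0.002]
ft_force: [-0.0, 0.6, -0.0]
finger_gap: 59.4
gripper_force: 0.0
```

```bash
echo '[[[-6, -30, 0], 0], [[-13, -70, 0], 0], [[-20, -108, 0], 0], [[-27, -147, 0], 0], [[-35, -185, 0], 0], [[-42, -222, 0], 0], [[-46, -243, 0], 0], [[-46, -243, 0], 0]]' | python3 -m handwheel 65
echo '[[[0, 0, 10], 0], [[0, 0, 40], 0], [[0, 0, 75], 0], [[0, 0, 100], 0], [[0, 0, 110], 0], [[0, 0, 110], 0], [[0, 0, 110], 0]]' | python3 -m handwheel
echo '[[[0, 0, 0], 0], [[0, 0, 0], 0], [[0, 0, 0], 0], [[0, 0, 0], 0], [[0, 0, 0], 0], [[0, 0, 0], 0]]' | python3 -m handwheel 20
echo '[[[0, 0, -8], 0], [[0, 0, -25], 0], [[0, 0, -50], 0], [[0, 0, -70], 0], [[0, 0, -70], 0]]' | python3 -m handwheel
python3 - <<'E'
from rig import env
from h import *
c=env.camera("scene")
u,v=map(int,proj(c,(643,-44,80)))
cv2.imwrite("pics/s4.png",cv2.resize(c["color"][max(0,v-50):v+70,u-60:u+60],None,fx=4,fy=4))
E
```

```text
clock: 7.77
tcp_pos: [640.5, -49.3, 129.5]
orientation: [0.003, 1.0, -0.001, -0.002]
ft_force: [-0.8, 0.4, 0.6]
finger_gap: 64.8
gripper_force: 0.0
clock: 8.35
tcp_pos: [640.8, -42.9, 21.7]
orientation: [-0.001, 1.0, 0.0, -0.001]
ft_force: [0.4, -0.4, -0.1]
finger_gap: 65.1
gripper_force: 0.0
clock: 8.85
tcp_pos: [643.1, -44.3, 25.3]
orientation: [-0.0, 1.0, -0.0, 0.003]
ft_force: [-0.3, -0.1, 5.9]
finger_gap: 30.3
gripper_force: 60.1
clock: 9.27
tcp_pos: [644.0, -44.5, 98.0]
orientation: [-0.0, 1.0, -0.001, 0.005]
ft_force: [0.8, 0.8, -0.3]
finger_gap: 29.9
gripper_force: 59.7
```

View pics/s4.png

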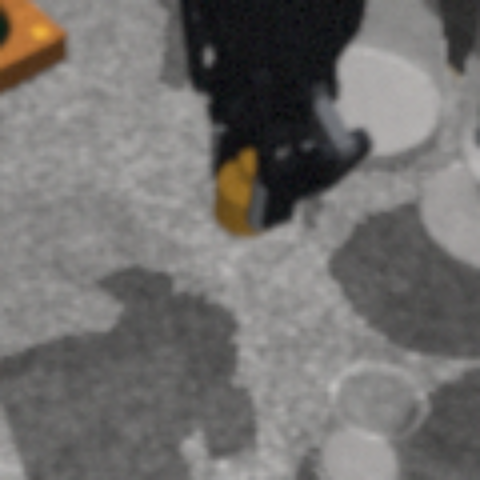

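The 200 g weight is held upright at (240,200) in the crop. Carrying it over.

```bash
echo '[[[10, 18, 0], 0], [[26, 50, 0], 0], [[43, 84, 0], 0], [[60, 117, 0], 0], [[77, 150, 0], 0], [[95, 183, 0], 0], [[110, 213, 0], 0], [[118, 228, 0], 0]]' | python3 -m handwheel
echo '[[[0, 0, 0], 0], [[0, 0, 10], 0], [[0, 0, 25], 0], [[0, 0, 38], 0], [[0, 0, 46], 0], [[0, 0, 46], 0], [[0, 0, 46], 0]]' | python3 -m handwheel
python3 - <<'E'
from rig import env
from h import *
print(env.state()["tcp_pos"])
o=[]
for n in("top","scene"):
    c=env.camera(n)
    u,v=map(int,proj(c,(540,190,30)))
    o.append(cv2.resize(c["color"][v-50:v+50,u-50:u+50],None,fx=4,fy=4))
cv2.imwrite("pics/s5.png",np.hstack(o))
E
```

```text
clock: 9.98
tcp_pos: [519.5, 186.8, 89.7]
orientation: [-0.002, 1.0, 0.0, -0.003]
ft_force: [0.3, 0.0, -2.4]
finger_gap: 30.4
gripper_force: 59.8
clock: 10.57
tcp_pos: [523.0, 182.8, 45.0]
orientation: [0.001, 1.0, -0.0, -0.001]
ft_force: [0.2, 0.3, -2.5]
finger_gap: 30.4
gripper_force: 59.8
[523.03352805 182.80620203  44.99464258]
```

View pics/s5.png

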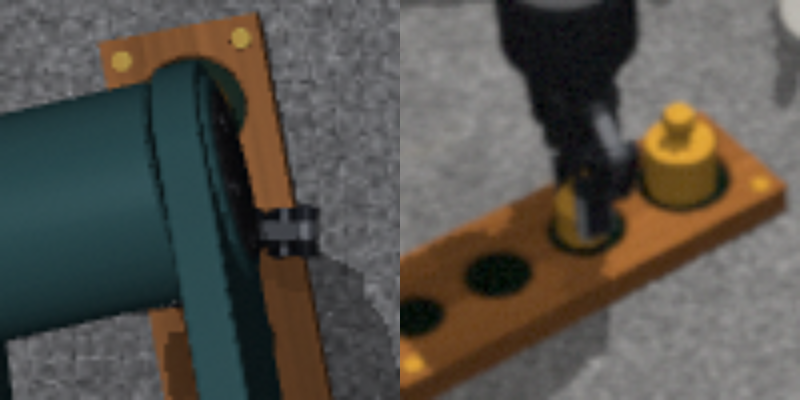

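The right half shows the 500 g weight standing upright in its well, and the 200 g about 3 mm above its own felt.

```bash
echo '[[[0, 0, 1], 0], [[0, 0, 2], 0], [[0, 0, 3], 0], [[0, 0, 4], 0], [[0, 0, 4], 0], [[0, 0, 4], 0]]' | python3 -m handwheel
```

```text
clock: 11.17
tcp_pos: [523.2, 183.9, 42.4]
orientation: [-0.0, 1.0, 0.0, 0.0]
ft_force: [0.6, -0.4, -1.9]
finger_gap: 30.2
gripper_force: 59.8
```

```bash
echo '[[[0, 0, 1], 0], [[0, 0, 2], 0], [[0, 0, 2], 0], [[0, 0, 2], 0]]' | python3 -m handwheel
```

```text
clock: 11.5
tcp_pos: [523.2, 184.0, 42.3]
orientation: [-0.0, 1.0, 0.0, 0.0]
ft_force: [-3.6, -1.3, 7.8]
finger_gap: 30.2
gripper_force: 60.8
```

```bash
echo '[[[0, 0, 0], 0], [[0, 0, 0], 0], [[0, 0, 0], 0], [[0, 0, 0], 0]]' | python3 -m handwheel 50
echo '[[[0, 0, -10], 0], [[0, 0, -40], 0], [[0, 0, -80], 0], [[0, 0, -90], 0], [[0, 0, -90], 0]]' | python3 -m handwheel
echo '[[[5, -25, 0], 0], [[11, -62, 0], 0], [[18, -102, 0], 0], [[25, -142, 0], 0], [[32, -182, 0], 0], [[39, -222, 0], 0], [[46, -262, 0], 0], [[53, -302, 0], 0]]' | python3 -m handwheel
echo '[[[5, -30, 0], 0], [[8, -48, 0], 0], [[8, -53, 0], 0], [[8, -53, 0], 0], [[8, -53, 0], 0]]' | python3 -m handwheel
echo '[[[0, 0, 10], 0], [[0, 0, 40], 0], [[0, 0, 75], 0], [[0, 0, 100], 0], [[0, 0, 111], 0], [[0, 0, 111], 0], [[0, 0, 111], 0]]' | python3 -m handwheel
echo '[[[0, 0, 0], 0], [[0, 0, 0], 0], [[0, 0, 0], 0], [[0, 0, 0], 0], [[0, 0, 0], 0], [[0, 0, 0], 0]]' | python3 -m handwheel 10
echo '[[[0, 0, -8], 0], [[0, 0, -25], 0], [[0, 0, -50], 0], [[0, 0, -70], 0], [[0, 0, -70], 0]]' | python3 -m handwheel
python3 - <<'E'
from rig import env
from h import *
c=env.camera("scene")
u,v=map(int,proj(c,(464,-150,70)))
cv2.imwrite("pics/s6.png",cv2.resize(c["color"][max(0,v-50):v+70,u-60:u+60],None,fx=4,fy=4))
E
```

```text
clock: 11.83
tcp_pos: [523.3, 183.9, 40.2]
orientation: [-0.0, 1.0, 0.0, 0.0]
ft_force: [0.4, 0.8, -0.4]
finger_gap: 49.9
gripper_force: 0.0
clock: 12.25
tcp_pos: [526.4, 184.7, 136.4]
orientation: [-0.0, 1.0, 0.001, 0.005]
ft_force: [1.0, 0.1, 0.2]
finger_gap: 50.5
gripper_force: 0.0
clock: 12.92
tcp_pos: [468.9, -119.6, 129.3]
orientation: [-0.0, 1.0, 0.0, -0.001]
ft_force: [2.3, -0.2, 0.4]
finger_gap: 50.1
gripper_force: 0.0
clock: 13.33
tcp_pos: [462.0, -170.4, 129.5]
orientation: [-0.0, 1.0, 0.001, -0.001]
ft_force: [-0.2, -1.1, -0.7]
finger_gap: 50.0
gripper_force: 0.0
clock: 13.92
tcp_pos: [462.5, -170.3, 19.2]
orientation: [-0.001, 1.0, 0.0, -0.0]
ft_force: [0.4, -0.1, -0.3]
finger_gap: 50.1
gripper_force: 0.0
clock: 14.42
tcp_pos: [464.1, -171.8, 21.8]
orientation: [-0.0, 1.0, -0.001, 0.002]
ft_force: [0.3, 1.1, 6.8]
finger_gap: 23.0
gripper_force: 59.1
clock: 14.83
tcp_pos: [465.0, -172.6, 94.6]
orientation: [-0.0, 1.0, -0.002, 0.004]
ft_force: [1.1, -0.7, -0.5]
finger_gap: 22.8
gripper_force: 59.1
```

View pics/s6.png

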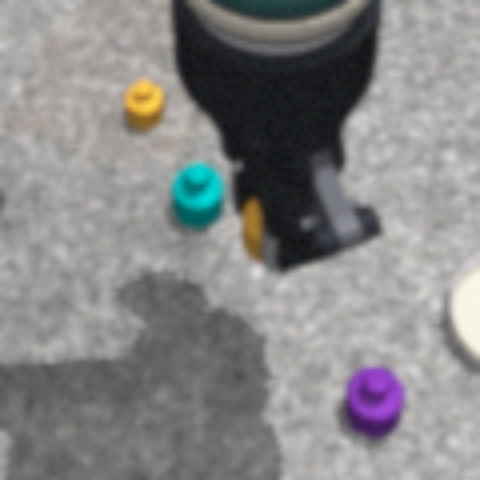

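The 100 g weight is held at (255,230) in the crop, and the look-alikes are untouched.

```bash
echo '[[[0, 20, 0], 0], [[0, 55, 0], 0], [[0, 95, 0], 0], [[0, 135, 0], 0], [[0, 175, 0], 0], [[0, 215, 0], 0], [[1, 255, 0], 0], [[1, 295, 0], 0]]' | python3 -m handwheel
echo '[[[0, 25, 0], 0], [[0, 41, 0], 0], [[0, 48, 0], 0], [[0, 48, 0], 0], [[0, 48, 10], 0], [[0, 48, 28], 0], [[0, 48, 40], 0], [[0, 48, 45], 0]]' | python3 -m handwheel
echo '[[[0, 0, 0], 0], [[0, 0, 1], 0], [[0, 0, 2], 0], [[0, 0, 3], 0], [[0, 0, 4], 0], [[0, 0, 4], 0]]' | python3 -m handwheel
```

```text
clock: 15.55
tcp_pos: [459.5, 125.5, 87.7]
orientation: [0.0, 1.0, -0.0, -0.001]
ft_force: [1.4, -0.4, -1.0]
finger_gap: 22.8
gripper_force: 59.1
clock: 16.22
tcp_pos: [459.3, 169.8, 41.1]
orientation: [0.001, 1.0, -0.001, -0.003]
ft_force: [-0.5, -0.8, -0.3]
finger_gap: 22.9
gripper_force: 59.1
clock: 16.72
tcp_pos: [461.4, 171.9, 40.6]
orientation: [-0.0, 1.0, 0.0, 0.0]
ft_force: [-0.3, -0.9, 0.7]
finger_gap: 23.2
gripper_force: 59.2
```

```bash
echo '[[[0, 0, 1], 0], [[0, 0, 2], 0], [[0, 0, 3], 0], [[0, 0, 3], 0], [[0, 0, 3], 0]]' | python3 -m handwheel
python3 - <<'E'
from rig import env
from h import *
c=env.camera("scene")
u,v=map(int,proj(c,(490,180,30)))
cv2.imwrite("pics/s7.png",cv2.resize(c["color"][v-60:v+60,u-60:u+60],None,fx=4,fy=4))
E
```

```text
clock: 17.13
tcp_pos: [461.5, 172.1, 38.8]
orientation: [-0.0, 1.0, 0.0, 0.0]
ft_force: [-2.1, 0.3, 6.2]
finger_gap: 23.1
gripper_force: 60.0
```

View pics/s7.png

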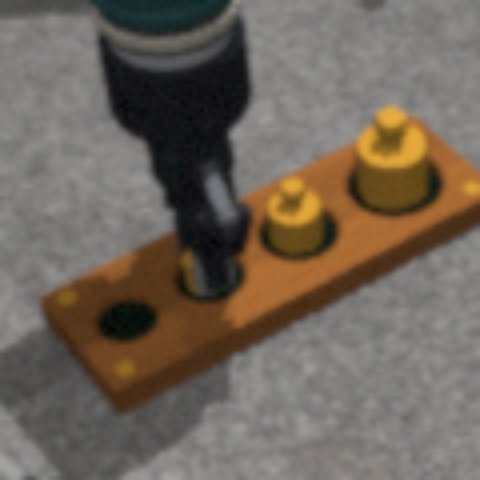

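The 500 g and 200 g weights stand upright, and the 100 g is down in its well (touchdown at 38.8 as predicted). Release it and fetch the 50 g.

```bash
echo '[[[0, 0, 0], 0], [[0, 0, 0], 0], [[0, 0, 0], 0], [[0, 0, 0], 0]]' | python3 -m handwheel 44
echo '[[[0, 0, -10], 0], [[0, 0, -40], 0], [[0, 0, -80], 0], [[0, 0, -92], 0], [[0, 0, -92], 0]]' | python3 -m handwheel
echo '[[[1, -25, 0], 0], [[2, -62, 0], 0], [[3, -100, 0], 0], [[4, -140, 0], 0], [[5, -180, 0], 0], [[5, -208, 0], 0], [[5, -215, 0], 0], [[5, -215, 0], 0]]' | python3 -m handwheel
echo '[[[0, 0, 0], 0], [[0, 0, 30], 0], [[0, 0, 65], 0], [[0, 0, 95], 0], [[0, 0, 110], 0], [[0, 0, 112], 0], [[0, 0, 112], 0], [[0, 0, 112], 0]]' | python3 -m handwheel
echo '[[[0, 0, 0], 0], [[0, 0, 0], 0], [[0, 0, 0], 0], [[0, 0, 0], 0], [[0, 0, 0], 0], [[0, 0, 0], 0]]' | python3 -m handwheel 5
echo '[[[0, 0, -8], 0], [[0, 0, -25], 0], [[0, 0, -50], 0], [[0, 0, -70], 0], [[0, 0, -70], 0]]' | python3 -m handwheel
python3 - <<'E'
from rig import env
from h import *
c=env.camera("scene")
u,v=map(int,proj(c,(458,-43,70)))
cv2.imwrite("pics/s8.png",cv2.resize(c["color"][max(0,v-50):v+70,u-60:u+60],None,fx=4,fy=4))
E
```

```text
clock: 17.52
tcp_pos: [461.2, 171.9, 37.2]
orientation: [-0.0, 1.0, 0.0, -0.0]
ft_force: [-0.3, 0.2, 0.6]
finger_gap: 44.1
gripper_force: 0.0
clock: 17.93
tcp_pos: [464.5, 172.7, 135.3]
orientation: [-0.0, 1.0, 0.001, 0.005]
ft_force: [0.1, -0.4, 0.4]
finger_gap: 44.0
gripper_force: 0.0
clock: 18.6
tcp_pos: [455.7, -44.7, 128.6]
orientation: [0.002, 1.0, 0.0, -0.001]
ft_force: [-0.5, -0.2, -0.2]
finger_gap: 44.0
gripper_force: 0.0
clock: 19.27
tcp_pos: [457.3, -42.3, 18.4]
orientation: [-0.001, 1.0, -0.0, 0.001]
ft_force: [0.6, 0.1, -0.0]
finger_gap: 43.7
gripper_force: 0.0
clock: 19.77
tcp_pos: [457.8, -43.2, 19.4]
orientation: [0.0, 1.0, -0.0, 0.002]
ft_force: [-1.0, 1.5, 6.8]
finger_gap: 16.8
gripper_force: 58.6
clock: 20.18
tcp_pos: [459.3, -43.9, 92.4]
orientation: [-0.0, 1.0, -0.001, 0.005]
ft_force: [1.1, -0.9, -0.3]
finger_gap: 16.9
gripper_force: 58.7
```

View pics/s8.png

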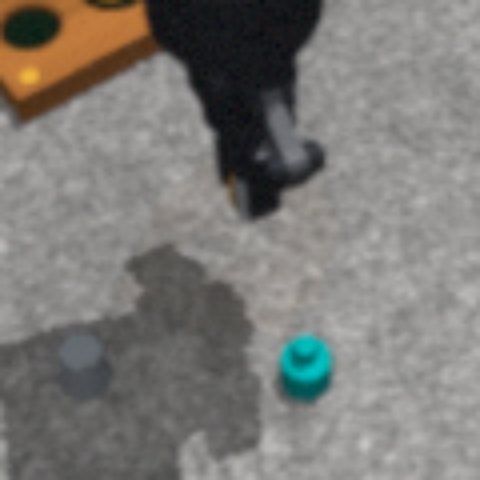

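The 50 g weight is held at (237,190) in the crop. Carrying it to the smallest well.

```bash
echo '[[[4, 18, 0], 0], [[12, 50, 0], 0], [[21, 86, 0], 0], [[30, 122, 0], 0], [[39, 158, 0], 0], [[46, 188, 0], 0], [[50, 204, 0], 0], [[50, 204, 0], 0]]' | python3 -m handwheel
echo '[[[0, 0, 0], 0], [[0, 0, 10], 0], [[0, 0, 25], 0], [[0, 0, 38], 0], [[0, 0, 44], 0], [[0, 0, 44], 0], [[0, 0, 44], 0]]' | python3 -m handwheel
echo '[[[0, 0, 0], 0], [[0, 0, 1], 0], [[0, 0, 2], 0], [[0, 0, 3], 0], [[0, 0, 4], 0], [[0, 0, 4], 0], [[0, 0, 4], 0]]' | python3 -m handwheel
```

```text
clock: 20.9
tcp_pos: [404.2, 163.3, 85.9]
orientation: [-0.002, 1.0, 0.0, -0.001]
ft_force: [0.6, 0.7, -0.3]
finger_gap: 16.9
gripper_force: 58.8
clock: 21.48
tcp_pos: [406.1, 160.0, 42.7]
orientation: [0.001, 1.0, -0.0, -0.001]
ft_force: [0.4, -0.8, -0.9]
finger_gap: 16.6
gripper_force: 58.8
clock: 22.07
tcp_pos: [406.1, 160.9, 39.3]
orientation: [-0.0, 1.0, 0.0, 0.0]
ft_force: [0.3, 0.5, -0.0]
finger_gap: 16.9
gripper_force: 58.8
```

```bash
echo '[[[0, 0, 1], 0], [[0, 0, 2], 0], [[0, 0, 3], 0], [[0, 0, 4], 0], [[0, 0, 4], 0], [[0, 0, 4], 0]]' | python3 -m handwheel
```

```text
clock: 22.57
tcp_pos: [406.3, 160.9, 36.4]
orientation: [-0.0, 1.0, 0.0, 0.0]
ft_force: [-2.8, -1.0, 6.8]
finger_gap: 17.2
gripper_force: 59.6
```

Touchdown came at 36.4, exactly as predicted. Release, lift, back away and check.

```bash
echo '[[[0, 0, 0], 0], [[0, 0, 0], 0], [[0, 0, 0], 0], [[0, 0, 0], 0]]' | python3 -m handwheel 40
echo '[[[0, 0, -10], 0], [[0, 0, -40], 0], [[0, 0, -80], 0], [[0, 0, -120], 0], [[0, 0, -150], 0], [[0, 0, -150], 0]]' | python3 -m handwheel
echo '[[[0, 30, 0], 0], [[0, 70, 0], 0], [[0, 110, 0], 0], [[0, 150, 0], 0], [[0, 190, 0], 0], [[0, 230, 0], 0], [[0, 260, 0], 0], [[0, 260, 0], 0]]' | python3 -m handwheel
python3 - <<'E'
from rig import env
from h import *
T=env.camera("top");S=env.camera("scene");T0=np.load("top0.npz")
F=[(595,198.7),(524.7,184.4),(463.1,171.9),(408.4,160.9)]
for a,cen,b,m in blobs(T,*BR,40):
    (u,v),r=cv2.minEnclosingCircle(cv2.findContours(m.astype('u1'),0,2)[0][0])
    d=[np.hypot(*(ray(T,(u,v),40)[:2]-f)) for f in F];i=int(np.argmin(d))
    w=ray(T,(u,v),17+.9*(36,26,21,17)[i])
    print(i,a,(w[:2]-F[i]).round(1),"zmax",np.percentile(cloud(T,m)[:,2],97).round(1))
print("beaker/petri diff",[np.abs(T["color"][y:y+40,x:x+40].astype(int)-T0["color"][y:y+40,x:x+40]).mean() for x,y in((320,120),(343,158))])
o=[]
for c in(T,S):
    u,v=map(int,proj(c,(500,180,30)))
    o.append(cv2.resize(c["color"][v-65:v+65,u-65:u+65],None,fx=3,fy=3))
cv2.imwrite("pics/s9.png",np.hstack(o))
E
```

```text
clock: 22.9
tcp_pos: [406.1, 160.8, 35.1]
orientation: [-0.0, 1.0, -0.0, -0.0]
ft_force: [0.7, -0.0, -0.5]
finger_gap: 40.0
gripper_force: 0.0
clock: 23.4
tcp_pos: [410.1, 161.9, 194.2]
orientation: [-0.0, 1.0, 0.002, 0.008]
ft_force: [0.1, 0.8, 0.6]
finger_gap: 40.4
gripper_force: 0.0
clock: 24.07
tcp_pos: [404.9, 425.8, 184.3]
orientation: [-0.003, 1.0, 0.001, -0.001]
ft_force: [-0.4, -0.2, 0.4]
finger_gap: 40.1
gripper_force: 0.0
0 287 [-0.6  1.7] zmax 77.3
1 157 [-1.5  0.4] zmax 61.9
2 99 [-0.9  1.2] zmax 53.2
3 60 [-1.1  1.5] zmax 45.9
beaker/petri diff [np.float64(0.6279166666666667), np.float64(0.595)]
```

View pics/s9.png

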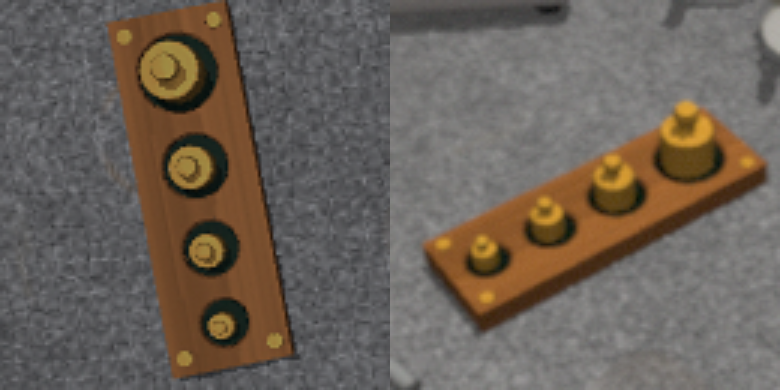

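All four stand upright in their wells, each within about 2 mm of centre. Their tops are at the right height, and the dish and beaker are unmoved.

```bash
echo '[[[0, 0, 0], 0], [[0, 0, 0], 0], [[0, 0, 0], 0]]' | python3 -m handwheel
python3 -c "from rig import env; print(env.close_job())"
```

```text
clock: 24.42
tcp_pos: [406.5, 419.7, 185.7]
orientation: [0.001, 1.0, 0.0, 0.0]
ft_force: [0.3, 0.1, -0.3]
finger_gap: 40.0
gripper_force: 0.0
the job is handed in; nothing more can be done
None
```

All four weights stand upright on the felt of their own wells, each measured within about 2 mm of centre; the dish and beaker did not move, and the job was handed in at about 24 s of the 96 s allowed, with no verdict printed.

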